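One desiccant canister for the tray

ROBOT

A 6-joint arm with a two-finger parallel gripper is mounted at the origin on a cart in front of the work surface, level with it; the furniture and walls round the work are solid. World frame = base frame: x ahead of the robot, y to its left, z up, the work surface at z = 0. Lengths are in m, angles in rad, forces in N, time in s.
With the tool pointing down it reaches from about 0.425 to 0.95 m from the base axis. Payload 3.5 kg.
Tool frame: the origin (TCP) lies at the very end of the fingers, on their centre line; the grasp point (between the pads) lies 19 mm behind it (ctrl.grip_point_offset is the distance from the TCP to the grasp point, in m); z points along the fingers, y is the line along which they close (so a half turn about z gives the same grasp; the last joint's range is limited). The gripper opens to 85 mm and grips with 20 to 120 N. Pads are 22 mm wide; open, the fingers measure 114 mm over their backs; the gripper's body (76 mm by 85 mm) begins 54 mm behind the grasp point. The pads swing forward as they close: fully open they stand 13 mm farther back than shut.
Start: joints at [-1.473, 0.286, 1.577, -0, 1.279, -0.15], TCP at [0.166, -0.654, 0.199] pointing down, gripper open.
Joint ranges: [-2.77, 2.77], [-0.9, 2.22], [0.21, 2.48], [-1.53, 4.67], [0.24, 2.81], [-2.84, 2.84]. Speed limits (rad/s): [2.79, 2.79, 3.14, 3.14, 3.14, 3.14].

INTERFACE

Orientations are given as a unit quaternion [x, y, z, w].
In Python, from plant import telemetry, vision, ctrl gives the robot as it stands.
- The arm moves only by the tool arm_command, never from a script. Its argument "series" is one flat list of numbers, 7 for each row, row after row: the shift along the tool's x, y, z in cm, then the turn, a rotation vector about the tool's x, y, z in degrees, then the closure, from 0 (fully open) to 1 (shut). A call has 1 to 10 rows; each row is the pose to reach, as a shift and turn from the pose commanded when the call began, along the tool's axes at that moment; what a row does not reach only later rows make up. A row lasts 1/12 s, in which the tool goes at most 41.7 mm and 7.16 degrees, less where a joint would pass 70% of its speed; a pose out of reach is approached as far as the arm can. A call with a gripper value outside its range is refused whole. The fingers move at their own pace and stop on an object; "force" is the grip in N (left out, the last holds). Time passes only in rows, so rows that repeat a pose let the fingers close. It gives the time, the measured TCP pose, the force, the opening and the grip force at its end, in the units of the state.
- telemetry.get_state(): the state, without advancing time (a new reading comes with each control period).
- vision.read_camera(name): name is "side" or "top"; returns a dict with "color" (480x640x3 uint8, blue, green, red), "K" (3x3 intrinsics, pixels), "D" ([k1, k2, p1, p2, k3] as OpenCV has them; the pictures are not rectified), "rvec" (rotation vector, rad) and "tvec" (3), from world to camera coordinates, as OpenCV has them. Camera axes: x right, y down, z forward; pixel columns grow to the right and rows downward; lengths in m; the calibration is good to about 2 mm. A picture is of the moment at which its call begins. There is no depth.
- ctrl.sign_off(): hands the job in; it is judged then, once.
The state is a dict: "time": time; "qpos": joint angles; "dq": joint speeds; "joint_efforts": joint torques, N m; "eef_pos": TCP position; "tcp_rot": TCP orientation; "contact_force": force on the tool from outside, world axes, zero at the start; "wrist_torque": the same for the moment, N m; "opening": opening from 0.0 (shut) to 1.0 (fully open); "finger_force": force on a finger pad.
Only numpy, scipy, OpenCV 4.12 (cv2) and the standard library are available. Lean on these libraries where they do the work, as an engineer would, in place of code of your own. Each camera call takes 0.05 s, during which the arm holds its last target. There are 200 camera calls.

TASK

Each tray of dried leaf gets one desiccant canister, and one of the two trays beside the dispenser has none yet. Press the dispenser's plunger all the way down once and let it spring back, so that a single canister slides out onto the apron; then, with the fingertips, push that canister sideways along the apron until it slides down the chute into the tray that has none. Grip and lift nothing, and leave the trays, the other canisters and the things around where they are.

Things in the scene. Friction and masses are not known exactly. Their poses are not given: they have to be found in the camera images.
- dispenser: Fixed white and steel canister dispenser. Origin on the table under its magazine; x to its back, canisters come out to -x, y to its left, z up. In this frame, mm: magazine a 45 x 45 sheet-metal chute round the origin, front face at x -22.5, cap and knob up to 147; drive housing behind it x 23 to 89, y +-22 (levers on its sides to +-29), up to 148; plunger above that.
- plunger (a joint): Travel of the plunger straight down: 0 fully up, 0.026 m fully down (a stop). Its spring resists with 4.5 N at the top to 8.5 N at the bottom and raises it when let go. By a bell crank it drives a shuttle that pushes the lowest canister out onto the apron, to x -41 to -61 mm in the dispenser's frame; as the plunger rises, the next one drops into place.
- plunger_top (a point): Middle of the top face of the plunger's black mushroom head (34 mm across), at x 56, y 0, z 196 mm in the dispenser frame when up; moves with the plunger.
- apron_middle (a point): Point on the upper face of the apron, a dark steel sheet in front of the magazine, mid-lane: x -48, y 0, z 74 mm in the dispenser's frame. It is flat for x -80 to -5, y -66 to +66 mm. Fences 6 mm high run along its front edge (x -79) and, from y 26 mm out on each side, its back edge (x -6). Both ends are open and bend down into chutes over the trays. Canisters slide easily (friction 0.3).
- apron_left_end (a point): The same lane at y +66 mm: the left end of the flat, where the chute begins. It slopes down 35 degrees, 26 mm farther out and 18 mm lower, ending 6 mm above the tray's leaf; a canister whose middle passes this point slides down into the tray.
- apron_right_end (a point): The same at the right end (y -66 mm in the dispenser's frame).
- canister1_centre (a point): Centre (7 mm above its underside) of the lowest canister in the magazine, the one that comes out: a white plastic puck, 36 mm across, 14 mm high, about 15 g. z up as it lies.
- canister2_centre (a point): Centre of the next canister, the same kind, stacked on the first.
- canister3_centre (a point): Centre of the third canister in the magazine.
- canister4_centre (a point): Centre of the topmost canister in the magazine.
- tray_a_middle (a point): The tray that has no canister yet: white, full of green leaf, 206 x 255 mm at its rim, which is 66 mm above the table. Point in its middle on the leaf's face, 50 mm above the table; x across its width, y along its length, z up. It stands on the dispenser's left or right (drawn at random), long sides along the dispenser's x, its middle 150 to 160 mm from the dispenser's middle plane.
- tray_b_middle (a point): The same point of the other tray, alike, which already has its canister and stands on the other side.
- canister_done_centre (a point): Centre of the canister that already lies in the other tray, same kind.
- tally: White tally counter, 68 x 55 x 24 mm, lying beyond the right-hand tray; origin on its underside.
- tub: Small round grey-white tub, 70 mm across, 45 mm high, standing beyond the right-hand tray; origin at the centre of its underside.
- pen: Marker pen, 140 mm long and 17 mm thick, lying behind the left-hand tray; origin under its middle.
There are look-alikes about, which are no part of the job. Leave any red look-alike of the part that bears canister_done_centre alone.

How it is judged:
By the outcome, as a careful person would: the job done as asked, in the order asked, and still so for the second after the job is handed in, with the robot touching nothing.
It also fails if it takes over 45 s, if anything falls off the work surface, if the arm or the gripper's body presses on something with over 40 N, if the wrist force passes 120 N, or if a joint passes its speed limit or range.

## Working session

There is one attempt and no reset: what is moved stays moved. The work goes in short steps, Python scripts to look and compute and a tool call to move; the robot and the scene stay as the last step left them, time stands still between calls to the robot, and variables do not carry over. Pictures are saved under pics/ and viewed, at most 10 in all, crops included, and the job is handed in when it is done.

Besides the shell and the picture viewer there is one more tool, called as name(argument=value, ...) on one line, values as JSON. arm_command: Moves the arm, as the interface text tells. Its arguments: {"type":"object","properties":{"series":{"type":"array","items":{"type":"number"}},"force":{"type":"number"}},"required":["series"]}

```bash
mkdir -p pics
cat > h.py <<'E'
import numpy as np,cv2
from scipy.spatial.transform import Rotation as R
from plant import telemetry,vision,ctrl
def ray(c,u,v):
    p=cv2.undistortPoints(np.array([[[u,v]]],float),c['K'],c['D'])[0,0]
    M=cv2.Rodrigues(c['rvec'])[0]; t=np.ravel(c['tvec'])
    return -M.T@t, M.T@np.array([p[0],p[1],1])
def at(c,u,v,z):
    o,d=ray(c,u,v); return o+d*(z-o[2])/d[2]
def proj(c,P): return cv2.projectPoints(np.array(P,float).reshape(-1,3),c['rvec'],c['tvec'],c['K'],c['D'])[0].reshape(-1,2)
def cam(n,f=None):
    c=vision.read_camera(n)
    c={k:(np.array(v) if k=='color' else np.array(v,float)) for k,v in c.items() if k in('color','K','D','rvec','tvec')}
    if f: cv2.imwrite('pics/'+f,c['color'])
    return c
E
python3 - <<'E'
from h import *
for n in('top','side'):
    c=cam(n,n+'0.png'); print(n,ray(c,320,240)[0])
s=telemetry.get_state();print(s['time'],s['eef_pos'],s['tcp_rot'],R.from_quat(s['tcp_rot']).as_matrix().round(3))
E
```

```text
top [ 0.40360309 -0.14216949  1.19191271]
side [ 0.18106799 -1.19180618  1.07410826]
0.1 [ 0.16551508 -0.65370661  0.19796191] [ 9.92333617e-01  1.23583224e-01  1.95250619e-05 -1.08613122e-03] [[ 0.969  0.245 -0.   ]
 [ 0.245 -0.969  0.002]
 [ 0.    -0.002 -1.   ]]
```

View pics/top0.png

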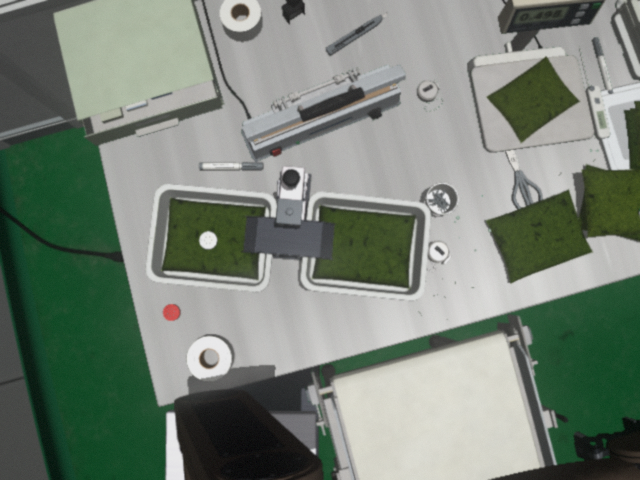

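View pics/side0.png

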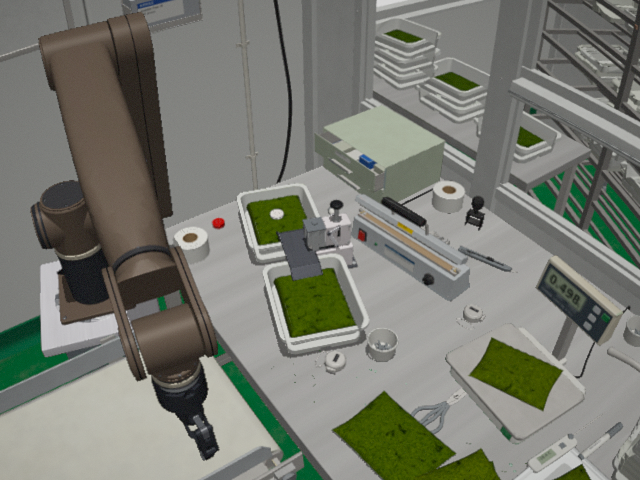

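The top view shows the dispenser at about (290,215): plunger head (291,177), apron (288,238). The left tray already has a canister (208,240) and the right tray (362,247) is empty. Next I need a close crop.

Run:
```python
import cv2,numpy as np
a=cv2.imread('pics/top0.png')[155:275,225:355]; b=cv2.imread('pics/side0.png')[190:290,260:370]
a=cv2.resize(a,None,fx=4.6,fy=4.6,interpolation=cv2.INTER_CUBIC);cv2.imwrite('pics/ca.png',a)
b=cv2.resize(b,None,fx=6,fy=6,interpolation=cv2.INTER_CUBIC);cv2.imwrite('pics/cb.png',b)
```

```text
(no output)
```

View pics/ca.png

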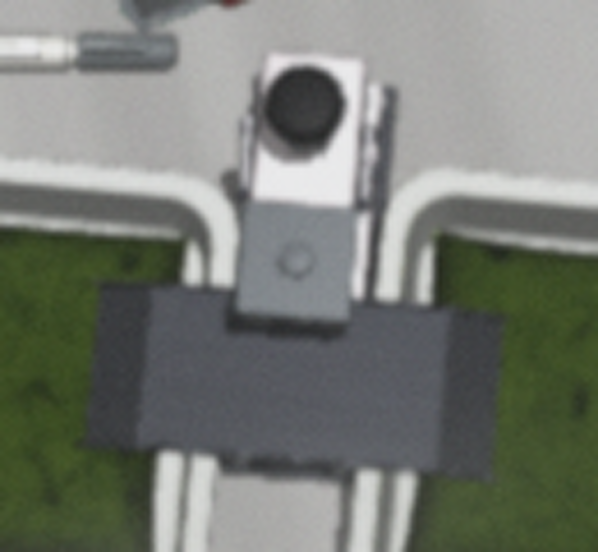

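View pics/cb.png

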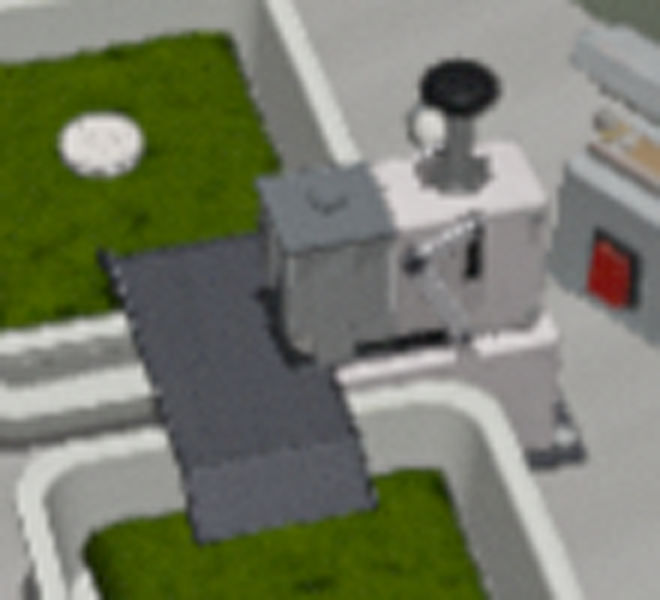

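The crops show, in enlarged pixels: plunger head top (305,103) in the top view and (460,85) in the side view, knob (296,260), and apron creases (153,288), (138,448), (450,308), (440,470). The canister already placed is in the far (left) tray and the right tray is empty. Look-alikes for the canister are the red puck (172,312), the done canister (208,240), the tally (438,252), the tub (440,198) and a round item (428,91). The one I want is still inside the magazine.

```bash
cat > fit.py <<'E'
from h import *
from scipy.optimize import least_squares
if __name__=='__main__':
    T=cam('top');S=cam('side')
    f=lambda U,V,k,o:((U+.5)/k-.5+o[0],(V+.5)/k-.5+o[1])
    t=lambda U,V:f(U,V,4.6,(225,155)); s=lambda U,V:f(U,V,6,(260,190))
    obs=[(T,t(305,103),(56,0,196)),(T,t(296,260),(0,0,147)),(T,t(153,288),(-5,66,77)),(T,t(138,448),(-80,66,77)),(T,t(450,308),(-5,-66,77)),(T,t(440,470),(-80,-66,77)),
    (S,s(460,85),(56,0,196)),(S,s(192,465),(-80,-66,76)),(S,s(350,445),(-5,-66,76))]
    def W(q,P):
        return R.from_euler('z',q[2]).apply(np.array(P)/1000)+[q[0],q[1],0]
    def res(q): return np.concatenate([proj(c,W(q,P))[0]-uv for c,uv,P in obs])
    x0=at(T,*t(296,260),.147)
    r=least_squares(res,[x0[0],x0[1],0],loss='soft_l1')
    print(r.x,np.degrees(r.x[2]));print(res(r.x).reshape(-1,2).round(1))
    np.save('q.npy',r.x)
    for n,P in dict(plunger=(56,0,196),apron=(-48,0,74),rend=(-48,-66,74)).items():print(n,W(r.x,P).round(4))
    print('plunger from top alone',at(T,*t(305,103),.196),'done?',at(T,208,240,.064))
E
python3 fit.py
```

```text
[ 0.55931432 -0.10528982 -0.07287202] -4.1752590561366905
[[ 0.  -0.2]
 [ 0.4 -0.2]
 [ 0.1 -1.2]
 [ 0.2  0.7]
 [ 0.3 -0.6]
 [-0.3  1. ]
 [-0.6 -1.3]
 [-2.5  0.6]
 [ 1.1 -2. ]]
plunger [ 0.6152 -0.1094  0.196 ]
apron [ 0.5114 -0.1018  0.074 ]
rend [ 0.5066 -0.1676  0.074 ]
plunger from top alone [ 0.61482669 -0.10928628  0.196     ] done? [0.51090793 0.06407935 0.064     ]
```

The fit agrees to about 1 to 2 px, and the plunger is at (0.615,-0.109,0.196). I'll lift, shut the fingers and go above it.

arm_command(series=[0, 0, -4, 0, 0, 0, 1, 1, -1, -6.5, 0, 0, 4, 1, 4, -3, -6.5, 0, 0, 8, 1, 7.5, -5.5, -6.5, 0, 0, 12, 1, 11, -8, -6.5, 0, 0, 16, 1, 14.5, -10.5, -6.5, 0, 0, 18.4, 1, 18, -13, -6.5, 0, 0, 18.4, 1, 21.5, -15.5, -6.5, 0, 0, 18.4, 1, 25, -18, -6.5, 0, 0, 18.4, 1, 28, -20.5, -6.5, 0, 0, 18.4, 1])

```text
time: 1.03
eef_pos: [0.3845, -0.3895, 0.2641]
tcp_rot: [0.999, -0.037, 0.0, 0.0]
contact_force: [0.9, 0.3, -0.3]
opening: 0.003
finger_force: 0.0
```

```bash
cat > go.py <<'E'
import sys
from h import *
# print shift in tool axes (cm) to a target given in dispenser frame mm
q=np.load('q.npy'); P=np.array([float(a) for a in sys.argv[1:4]])
s=telemetry.get_state(); M=R.from_quat(s['tcp_rot'])
D=R.from_euler('z',q[2]); o=np.array([q[0],q[1],0])
print('t',s['time'],'disp mm',(D.inv().apply(np.array(s['eef_pos'])-o)*1000).round(1),'F',np.round(s['contact_force'],1),'open',s['opening'])
print('shift cm',(M.inv().apply(D.apply(P/1000)+o-s['eef_pos'])*100).round(2))
print('rel rot',np.degrees((D.inv()*M).as_matrix()).shape,np.round((D.inv()*M).as_matrix(),3).tolist())
E
python3 go.py 56 0 215
```

```text
t 1.0333 disp mm [-153.6 -296.2  264.1] F [ 0.9  0.3 -0.3] open 0.0027927862563761085
shift cm [ 20.94 -29.64   4.92]
rel rot (3, 3) [[1.0, -0.001, 0.0], [-0.001, -1.0, -0.0], [0.0, 0.0, -1.0]]
```

arm_command(series=[2, -3, 0, 0, 0, 0, 1, 4.3, -6.2, 0, 0, 0, 0, 1, 6.6, -9.4, 0, 0, 0, 0, 1, 8.9, -12.6, 0, 0, 0, 0, 1, 11.2, -15.8, 0, 0, 0, 0, 1, 13.5, -19, 0, 0, 0, 0, 1, 15.8, -22.2, 0, 0, 0, 0, 1, 18.1, -25.4, 0, 0, 0, 0, 1, 20, -28.2, 0, 0, 0, 0, 1, 20.9, -29.6, 0, 0, 0, 0, 1])

```text
time: 1.87
eef_pos: [0.6153, -0.1079, 0.2638]
tcp_rot: [0.999, -0.035, 0.0, -0.001]
contact_force: [-0.3, -0.7, 0.9]
opening: 0.003
finger_force: 0.0
```

arm_command(series=[0, 0, 0, 0, 0, 0, 1, 0, 0, 2, 0, 0, 0, 1, 0, 0, 4, 0, 0, 0, 1, 0, 0, 5, 0, 0, 0, 1, 0, 0, 5, 0, 0, 0, 1])

```text
time: 2.28
eef_pos: [0.6113, -0.1114, 0.2104]
tcp_rot: [0.999, -0.037, -0.003, -0.001]
contact_force: [-0.4, 0.7, -0.9]
opening: 0.002
finger_force: 0.0
```

```bash
python3 go.py 56 0 170
python3 - <<'E'
from h import *
T=cam('top');S=cam('side')
a=cv2.resize(T['color'][140:260,230:350],None,fx=3.3,fy=4,interpolation=2)[:,:400]
b=cv2.resize(S['color'][160:280,270:370],None,fx=4,fy=4,interpolation=2)
cv2.imwrite('pics/d.png',np.hstack([a[:480],b[:480]]))
E
```

```text
t 2.2833 disp mm [ 52.3  -2.3 210.4] F [-0.4  0.7 -0.9] open 0.00201052487475285
shift cm [ 0.39 -0.23  4.04]
rel rot (3, 3) [[1.0, -0.001, -0.007], [-0.001, -1.0, 0.002], [-0.007, -0.002, -1.0]]
```

View pics/d.png

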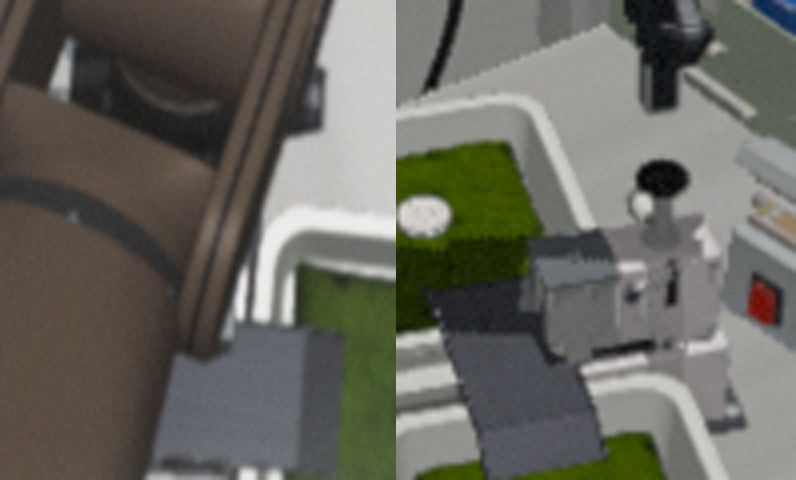

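The right half of the picture shows the shut fingertips at (658,105) and the plunger head at (663,178). The gap looks bigger than the 14 mm expected, so I'll check it against projections.

```bash
python3 go.py 56 0 170
python3 - <<'E'
from h import *
S=cam('side')
s=telemetry.get_state();p=s['eef_pos'];q=np.load('q.npy')
f=lambda P:((proj(S,P)[0]-[270,160]+.5)*4+[396,0]).round()
print('tcp',p,f(p)); 
D=R.from_euler('z',q[2])
for z in(.196,.210,.23,.25):print(z,f(D.apply([.056,0,0])+[q[0],q[1],z]))
cv2.imwrite('pics/e.png',cv2.resize(S['color'][160:280,270:370],None,fx=4,fy=4,interpolation=2))
E
```

```text
t 2.3833 disp mm [ 54.3  -2.8 214.2] F [-0.8  0.8  1. ] open 0.0018456978938172744
shift cm [ 0.17 -0.28  4.42]
rel rot (3, 3) [[1.0, -0.001, -0.001], [-0.001, -1.0, 0.0], [-0.001, -0.0, -1.0]]
tcp [ 0.61389618 -0.11211954  0.21532948] [661. 149.]
0.196 [660. 172.]
0.21 [661. 153.]
0.23 [661. 126.]
0.25 [662.  98.]
```

View pics/e.png

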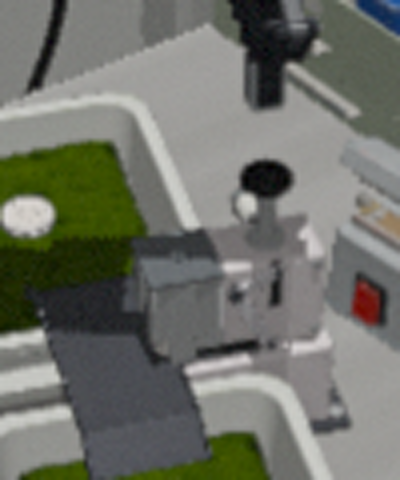

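Run:
```python
from h import *
S=cam('side');T=cam('top')
P=np.array([.1655,-.6537,.198]);print([(proj(S,P+[0,0,d])[0]).round(1) for d in(0,.013,.03)])
I=cv2.imread('pics/side0.png')[380:480,150:270];
a=cv2.resize(I,None,fx=3.3,fy=4,interpolation=2)
P=telemetry.get_state()['eef_pos'];print(P,proj(S,P))
b=cv2.resize(S['color'][110:210,290:390],None,fx=4,fy=4,interpolation=2)
cv2.imwrite('pics/f.png',np.hstack([a,b]))
```

```text
[array([198.8, 449.5]), array([197.5, 445.5]), array([195.9, 440. ])]
[ 0.61433805 -0.11207196  0.21606211] [[335.80600291 196.40149803]]
```

View pics/f.png

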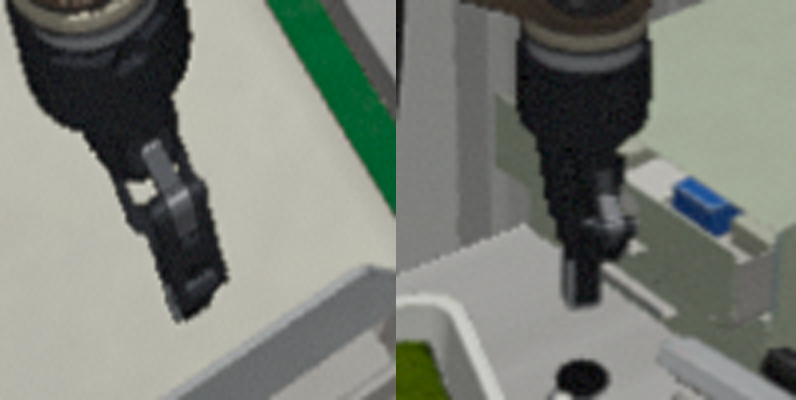

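Run:
```python
from h import *
S=cam('side')
P=np.array([.1655,-.6537,.198]);y=np.array([.245,-.969,0]);x=np.array([.969,.245,0])
for sy in(-.05,.05):
  for z in(.013,.043): print(sy,z,[proj(S,P+y*sy+x*sx+[0,0,z])[0].round(1) for sx in(-.011,.011)])
# now: visible tip pixel ray, candidates
o,d=ray(S,336,185.5)
for z in(.196,.216,.23,.244,.25): print(z,(o+d*(z-o[2])/d[2]).round(4))
s=telemetry.get_state();print(s['qpos'],s['eef_pos'],s['tcp_rot'],s['opening'])
P=np.array(s['eef_pos']);print('body edge',proj(S,P+[0,0,.073]),'flange',proj(S,P+[0,0,.2]))
```

```text
-0.05 0.013 [array([178.3, 426.3]), array([190. , 420.4])]
-0.05 0.043 [array([175.1, 416.5]), array([187.1, 410.4])]
0.05 0.013 [array([205.7, 472. ]), array([218. , 465.4])]
0.05 0.043 [array([202.8, 462.7]), array([215.5, 456. ])]
0.196 [ 0.6416 -0.0443  0.196 ]
0.216 [ 0.6311 -0.0704  0.216 ]
0.23 [ 0.6238 -0.0887  0.23  ]
0.244 [ 0.6165 -0.107   0.244 ]
0.25 [ 0.6133 -0.1148  0.25  ]
[-3.42525423e-01  1.62420319e-01  1.69219406e+00 -2.02740238e-05
  1.28417635e+00  1.30195058e+00] [ 0.61434111 -0.11194526  0.21598167] [ 9.99320614e-01 -3.68286209e-02  1.33308551e-03  4.30891381e-04] 0.0040163529223301315
body edge [[336.15525684 170.95956659]] flange [[336.79221562 122.81044623]]
```

Both the start and current pictures show the real fingertips about 30 mm higher than the reported TCP, with x and y consistent. I'll go down by feel in small steps and use the force to find the contact height.

arm_command(series=[0.15, -0.25, 0.5, 0, 0, 0, 1, 0.15, -0.25, 1.0, 0, 0, 0, 1, 0.15, -0.25, 1.4, 0, 0, 0, 1, 0.15, -0.25, 1.4, 0, 0, 0, 1])

```text
time: 2.92
eef_pos: [0.6145, -0.1087, 0.1985]
tcp_rot: [0.999, -0.037, -0.001, -0.0]
contact_force: [-0.4, 1.7, -0.6]
opening: -0.004
finger_force: 0.0
```

```bash
python3 go.py 56 0 170
```

```text
t 2.9167 disp mm [ 55.3   0.7 198.5] F [-0.4  1.7 -0.6] open -0.003749237615423059
shift cm [0.08 0.07 2.85]
rel rot (3, 3) [[1.0, -0.0, -0.003], [-0.0, -1.0, 0.001], [-0.003, -0.001, -1.0]]
```

arm_command(series=[0, 0, 0.5, 0, 0, 0, 1, 0, 0, 1.0, 0, 0, 0, 1, 0, 0, 1.0, 0, 0, 0, 1, 0, 0, 1.0, 0, 0, 0, 1])

```text
time: 3.25
eef_pos: [0.615, -0.1089, 0.1895]
tcp_rot: [0.999, -0.037, -0.001, -0.0]
contact_force: [-0.4, -0.4, 0.2]
opening: -0.001
finger_force: 0.0
```

arm_command(series=[0, 0, 0.5, 0, 0, 0, 1, 0, 0, 1.0, 0, 0, 0, 1, 0, 0, 1.4, 0, 0, 0, 1, 0, 0, 1.4, 0, 0, 0, 1, 0, 0, 1.4, 0, 0, 0, 1])

```text
time: 3.67
eef_pos: [0.615, -0.1089, 0.1756]
tcp_rot: [0.999, -0.037, -0.001, -0.0]
contact_force: [1.1, 0.1, -0.5]
opening: -0.0
finger_force: 0.0
```

arm_command(series=[0, 0, 0.3, 0, 0, 0, 1, 0, 0, 0.6, 0, 0, 0, 1, 0, 0, 0.8, 0, 0, 0, 1, 0, 0, 0.8, 0, 0, 0, 1])

```text
time: 4.0
eef_pos: [0.6149, -0.1089, 0.1675]
tcp_rot: [0.999, -0.037, -0.001, -0.0]
contact_force: [0.2, -0.0, 0.2]
opening: -0.0
finger_force: 0.0
```

arm_command(series=[0, 0, 0.2, 0, 0, 0, 1, 0, 0, 0.4, 0, 0, 0, 1, 0, 0, 0.4, 0, 0, 0, 1])

```text
time: 4.25
eef_pos: [0.6154, -0.1091, 0.1642]
tcp_rot: [0.999, -0.037, 0.0, 0.0]
contact_force: [-0.0, 0.1, -0.4]
opening: -0.002
finger_force: 0.0
```

arm_command(series=[0, 0, 0.2, 0, 0, 0, 1, 0, 0, 0.4, 0, 0, 0, 1, 0, 0, 0.4, 0, 0, 0, 1])

```text
time: 4.5
eef_pos: [0.6156, -0.1091, 0.1609]
tcp_rot: [0.999, -0.037, 0.0, 0.0]
contact_force: [-0.7, 0.1, 3.6]
opening: 0.006
finger_force: 2.0
```

Contact at a reported z of about 0.162, so the real tip is about 34 mm above the reading. Now I'll press.

arm_command(series=[0, 0, 0.4, 0, 0, 0, 1, 0, 0, 0.8, 0, 0, 0, 1, 0, 0, 1.2, 0, 0, 0, 1, 0, 0, 1.6, 0, 0, 0, 1, 0, 0, 2.0, 0, 0, 0, 1, 0, 0, 2.2, 0, 0, 0, 1, 0, 0, 2.2, 0, 0, 0, 1])

```text
time: 5.08
eef_pos: [0.6157, -0.1092, 0.1395]
tcp_rot: [0.999, -0.037, 0.0, 0.0]
contact_force: [-2.5, 0.1, 6.7]
opening: -0.002
finger_force: 3.6
```

arm_command(series=[0, 0, 0.15, 0, 0, 0, 1, 0, 0, 0.3, 0, 0, 0, 1, 0, 0, 0.3, 0, 0, 0, 1])

```text
time: 5.33
eef_pos: [0.6157, -0.1092, 0.1379]
tcp_rot: [0.999, -0.037, 0.0, 0.0]
contact_force: [-4.7, 0.4, 10.0]
opening: 0.0
finger_force: 5.3
```

arm_command(series=[0, 0, 0.15, 0, 0, 0, 1, 0, 0, 0.2, 0, 0, 0, 1, 0, 0, 0.2, 0, 0, 0, 1])

```text
time: 5.58
eef_pos: [0.6158, -0.1092, 0.1379]
tcp_rot: [0.999, -0.036, 0.0, 0.0]
contact_force: [-7.0, 1.7, 16.3]
opening: 0.002
finger_force: 8.4
```

At the stop: z is stuck and the force is rising. Now let it spring back.

arm_command(series=[0, 0, -0.5, 0, 0, 0, 1, 0, 0, -1.5, 0, 0, 0, 1, 0, 0, -2.5, 0, 0, 0, 1, 0, 0, -3.5, 0, 0, 0, 1, 0, 0, -5, 0, 0, 0, 1, 0, 0, -7, 0, 0, 0, 1, 0, 0, -7, 0, 0, 0, 1])

```text
time: 6.17
eef_pos: [0.6172, -0.1097, 0.2074]
tcp_rot: [0.999, -0.037, 0.003, 0.001]
contact_force: [0.4, -0.8, 1.3]
opening: 0.001
finger_force: 0.0
```

```bash
python3 go.py -51 46 170
python3 - <<'E'
from h import *
S=cam('side');T=cam('top')
a=cv2.resize(T['color'][180:280,230:350],None,fx=3.3,fy=4,interpolation=2)
b=cv2.resize(S['color'][190:290,270:370],None,fx=4,fy=4,interpolation=2)
cv2.imwrite('pics/g.png',np.hstack([a,b]))
E
```

```text
t 6.1667 disp mm [ 5.800e+01 -1.000e-01  2.074e+02] F [ 0.4 -0.8  1.3] open 0.0014396321200542163
shift cm [-10.93  -4.62   3.66]
rel rot (3, 3) [[1.0, -0.001, 0.006], [-0.0, -1.0, -0.002], [0.006, 0.002, -1.0]]
```

View pics/g.png

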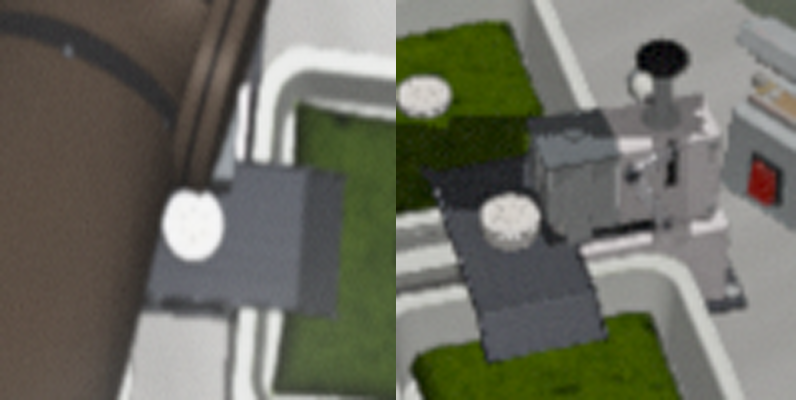

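One canister came out onto the apron and the plunger is back up. Its top centre is at (193,225) in the left half and (510,215) in the right half.

```bash
python3 - <<'E'
from h import *
T=cam('top');S=cam('side');q=np.load('q.npy');D=R.from_euler('z',q[2])
for c,u,v in((T,288.1,235.9),(S,298.1,243.4)): print((D.inv().apply(at(c,u,v,.088)-[q[0],q[1],0])*1000).round(1))
E
python3 go.py -52 44 170
```

```text
[-41.9   1.2  88. ]
[-40.   1.  88.]
t 6.3667 disp mm [ 55.2   0.6 201.3] F [-0.4  1.  -0.2] open -0.0011041888056568057
shift cm [-10.71  -4.33   3.17]
rel rot (3, 3) [[1.0, -0.001, -0.003], [-0.001, -1.0, 0.001], [-0.003, -0.001, -1.0]]
```

arm_command(series=[-2.5, -1.1, 0, 0, 0, 0, 1, -5.5, -2.4, 0, 0, 0, 0, 1, -8.5, -3.7, 0, 0, 0, 0, 1, -10.3, -4.5, 0, 0, 0, 0, 1, -10.3, -4.5, 2, 0, 0, 0, 1, -10.3, -4.5, 5, 0, 0, 0, 1, -10.3, -4.5, 8, 0, 0, 0, 1, -10.3, -4.5, 10, 0, 0, 0, 1, -10.3, -4.5, 10, 0, 0, 0, 1, -10.3, -4.5, 10, 0, 0, 0, 1])

```text
time: 7.2
eef_pos: [0.5141, -0.056, 0.101]
tcp_rot: [0.999, -0.037, -0.003, -0.001]
contact_force: [-0.4, 0.3, 0.0]
opening: -0.003
finger_force: 0.0
```

```bash
python3 go.py -48 46 46
python3 - <<'E'
from h import *
S=cam('side')
cv2.imwrite('pics/i.png',cv2.resize(S['color'][130:290,250:370],None,fx=3.5,fy=3.5,interpolation=2))
E
```

```text
t 7.2 disp mm [-48.7  45.8 101. ] F [-0.4  0.3  0. ] open -0.0027693175489809175
shift cm [ 0.1  -0.01  5.5 ]
rel rot (3, 3) [[1.0, -0.001, -0.005], [-0.001, -1.0, 0.001], [-0.005, -0.001, -1.0]]
```

View pics/i.png

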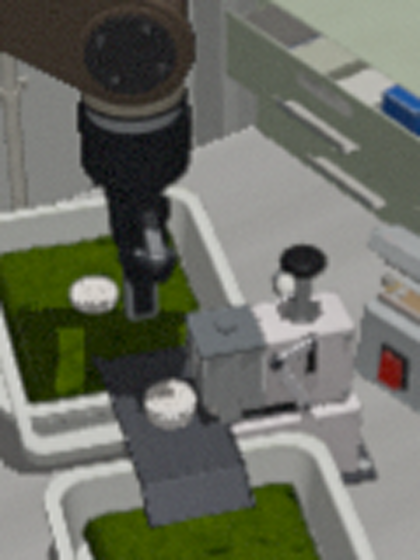

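The fingertips at (143,315) are above the apron left of the canister at (170,403), clear of the magazine. Going down beside it.

arm_command(series=[0, 0, 1.5, 0, 0, 0, 1, 0, 0, 3, 0, 0, 0, 1, 0, 0, 4.2, 0, 0, 0, 1, 0, 0, 5.0, 0, 0, 0, 1, 0, 0, 5.4, 0, 0, 0, 1, 0, 0, 5.4, 0, 0, 0, 1, 0, 0, 5.4, 0, 0, 0, 1])

```text
time: 7.83
eef_pos: [0.5163, -0.0567, 0.0497]
tcp_rot: [0.999, -0.037, 0.0, 0.0]
contact_force: [-0.8, 0.4, -0.3]
opening: -0.002
finger_force: 0.0
```

```bash
python3 go.py -48 -40 46
python3 - <<'E'
from h import *
# image-based check of fingertip bottom
S=cam('side');q=np.load('q.npy');D=R.from_euler('z',q[2])
p=np.array(telemetry.get_state()['eef_pos'])+[0,0,.034];print(proj(S,p))
E
```

```text
t 7.8333 disp mm [-46.4  45.3  49.7] F [-0.8  0.4 -0.3] open -0.0015877081066929476
shift cm [-0.16  8.53  0.38]
rel rot (3, 3) [[1.0, -0.0, 0.001], [-0.0, -1.0, -0.0], [0.001, 0.0, -1.0]]
[[291.5003497  234.08858346]]
```

arm_command(series=[0, 0, 0.15, 0, 0, 0, 1, -0.1, 0.2, 0.3, 0, 0, 0, 1, -0.1, 0.6, 0.3, 0, 0, 0, 1, -0.1, 1.1, 0.3, 0, 0, 0, 1, -0.1, 1.6, 0.3, 0, 0, 0, 1, -0.1, 2.1, 0.3, 0, 0, 0, 1, -0.1, 2.6, 0.3, 0, 0, 0, 1, -0.1, 3.1, 0.3, 0, 0, 0, 1, -0.1, 3.6, 0.3, 0, 0, 0, 1, -0.1, 4, 0.3, 0, 0, 0, 1])

```text
time: 8.72
eef_pos: [0.5119, -0.0971, 0.0462]
tcp_rot: [0.999, -0.037, 0.0, 0.0]
contact_force: [-0.4, -0.2, 0.8]
opening: -0.002
finger_force: 0.0
```

```bash
cat > loc.py <<'E'
from h import *
q=np.load('q.npy');D=R.from_euler('z',q[2])
for n in('top','side'):
    c=cam(n); I=c['color'].astype(int)
    m=((I.min(2)>165)&(np.ptp(I,axis=2)<35)).astype(np.uint8)
    k,l,st,ce=cv2.connectedComponentsWithStats(m)
    for i in range(1,k):
        if 40<st[i,4]<500:
            for z in(.088,.066):
                d=D.inv().apply(at(c,*ce[i],z)-[q[0],q[1],0])*1000
                if -130<d[0]<30 and -200<d[1]<200: print(n,st[i],z,d.round(0))
E
python3 loc.py; python3 go.py -48 -40 46
```

```text
top [184 198  59   7 102] 0.088 [ 17. 159.  88.]
top [184 198  59   7 102] 0.066 [ 20. 163.  66.]
top [339 207  57   6  82] 0.088 [  24. -149.   88.]
top [339 207  57   6  82] 0.066 [  27. -151.   66.]
top [199 231  18  18 241] 0.088 [-62. 161.  88.]
top [199 231  18  18 241] 0.066 [-60. 166.  66.]
top [310 258   5  20  62] 0.088 [-99. -51.  88.]
top [310 258   5  20  62] 0.066 [-98. -51.  66.]
top [312 279  96  13 400] 0.088 [-128. -147.   88.]
top [312 279  96  13 400] 0.066 [-128. -149.   66.]
side [271 210  12   9  81] 0.088 [-65. 134.  88.]
side [271 210  12   9  81] 0.066 [-60. 162.  66.]
t 8.8167 disp mm [-47.8   4.7  46.3] F [ 0.3 -0.1 -0.5] open 0.002110826147804962
shift cm [-0.01  4.47  0.03]
rel rot (3, 3) [[1.0, -0.001, 0.0], [-0.001, -1.0, -0.0], [0.0, 0.0, -1.0]]
```

arm_command(series=[0, 0.4, 0, 0, 0, 0, 1, 0, 0.9, 0, 0, 0, 0, 1, 0, 1.4, 0, 0, 0, 0, 1, 0, 1.9, 0, 0, 0, 0, 1, 0, 2.4, 0, 0, 0, 0, 1, 0, 2.9, 0, 0, 0, 0, 1, 0, 3.4, 0, 0, 0, 0, 1, 0, 3.9, 0, 0, 0, 0, 1, 0, 4.3, 0, 0, 0, 0, 1, 0, 4.3, 0, 0, 0, 0, 1])

```text
time: 9.65
eef_pos: [0.5088, -0.1402, 0.0463]
tcp_rot: [0.999, -0.037, 0.0, 0.0]
contact_force: [0.5, -0.2, 0.0]
opening: -0.003
finger_force: 0.0
```

```bash
python3 loc.py |grep -v '\. 1'; python3 go.py -48 -40 46
```

```text
top [339 207  57   7  81] 0.088 [  23. -150.   88.]
top [339 207  57   7  81] 0.066 [  27. -152.   66.]
top [320 280  88  12 366] 0.088 [-128. -155.   88.]
top [320 280  88  12 366] 0.066 [-128. -157.   66.]
side [317 249  19   5  41] 0.088 [ 18. -44.  88.]
side [317 249  19   5  41] 0.066 [ 25. -20.  66.]
side [303 262  14  15 131] 0.088 [ -36. -101.   88.]
side [303 262  14  15 131] 0.066 [-30. -78.  66.]
t 9.75 disp mm [-47.9 -37.8  46.2] F [-0.9  0.4 -0.2] open 0.0008173560622476979
shift cm [-0.01  0.22  0.02]
rel rot (3, 3) [[1.0, -0.001, -0.0], [-0.001, -1.0, 0.0], [-0.0, -0.0, -1.0]]
```

arm_command(series=[0, -0.5, 0, 0, 0, 0, 1, 0, -1, -1, 0, 0, 0, 1, 0, -1.5, -4, 0, 0, 0, 1, 0, -1.5, -8, 0, 0, 0, 1, 0, -1.5, -12, 0, 0, 0, 1, 0, -1.5, -15, 0, 0, 0, 1, 0, -1.5, -17, 0, 0, 0, 1, 0, -1.5, -17, 0, 0, 0, 1, 0, -1.5, -17, 0, 0, 0, 1])

```text
time: 10.5
eef_pos: [0.5107, -0.124, 0.2183]
tcp_rot: [0.999, -0.036, 0.002, 0.001]
contact_force: [-0.7, 0.4, -0.6]
opening: -0.0
finger_force: 0.0
```

```bash
python3 loc.py |grep -v '\. 1'
python3 - <<'E'
from h import *
S=cam('side');T=cam('top')
a=cv2.resize(T['color'][170:310,200:430],None,fx=1.7,fy=3,interpolation=2)
b=cv2.resize(S['color'][170:350,230:370],None,fx=2.8,fy=2.8,interpolation=2)[:420]
a=cv2.resize(a,(391,420)); b=cv2.resize(b,(391,420))
cv2.imwrite('pics/j.png',np.hstack([a,cv2.resize(S['color'][170:350,230:370],(392,420),interpolation=2)]))
E
```

```text
top [346 207  50   7  76] 0.088 [  23. -157.   88.]
top [346 207  50   7  76] 0.066 [  27. -159.   66.]
top [333 230  17  17 229] 0.088 [ -38. -106.   88.]
top [333 230  17  17 229] 0.066 [ -36. -107.   66.]
top [291 261   7   8  45] 0.088 [-98. -16.  88.]
top [291 261   7   8  45] 0.066 [-97. -16.  66.]
top [312 279  96  13 406] 0.088 [-128. -148.   88.]
top [312 279  96  13 406] 0.066 [-128. -150.   66.]
side [305 271  15  14 154] 0.088 [ -40. -126.   88.]
side [305 271  15  14 154] 0.066 [ -34. -104.   66.]
```

View pics/j.png

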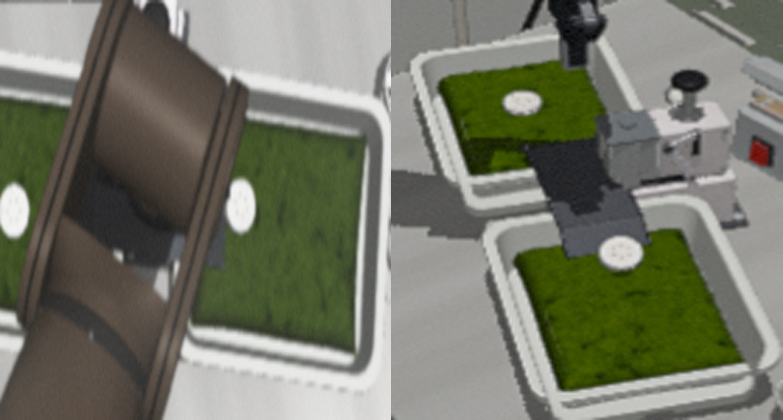

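The canister is in the right-hand tray at (240,207) left half and (621,252) right half, close to the chute lip. I'll triangulate to see whether it lies flat.

```bash
python3 loc.py |grep -E 'top \[33|side \[30'
python3 - <<'E'
from h import *
q=np.load('q.npy');D=R.from_euler('z',q[2])
def blob(c,x0,x1,y0,y1):
    I=c['color'][y0:y1,x0:x1].astype(int);m=((I.min(2)>105)&(np.ptp(I,axis=2)<45)).astype(np.uint8)
    k,l,st,ce=cv2.connectedComponentsWithStats(m);i=1+np.argmax(st[1:,4])
    e=cv2.fitEllipse(np.argwhere(l==i)[:,::-1].astype(np.float32)[cv2.convexHull(np.argwhere(l==i)[:,::-1].astype(np.int32),returnPoints=False).ravel()])
    return ce[i]+[x0,y0],st[i],e[1]
T=cam('top');S=cam('side')
def tri(a,b):
    o1,d1=ray(T,*a);o2,d2=ray(S,*b)
    s=np.linalg.lstsq(np.c_[d1,-d2],o2-o1,rcond=None)[0]
    return [(D.inv().apply(p-[q[0],q[1],0])*1000).round(1) for p in(o1+s[0]*d1,o2+s[1]*d2)]
a=blob(T,328,356,225,252);b=blob(S,300,325,264,292);print(a,b,tri(a[0],b[0]))
a=blob(T,195,222,226,254);print(a)
E
```

```text
top [333 230  17  17 227] 0.088 [ -38. -106.   88.]
top [333 230  17  17 227] 0.066 [ -36. -107.   66.]
side [305 271  15  14 154] 0.088 [ -40. -126.   88.]
side [305 271  15  14 154] 0.066 [ -34. -104.   66.]
(array([341.22304833, 238.24535316]), array([  4,   4,  19,  19, 269], dtype=int32), (18.060205459594727, 18.550840377807617)) (array([311.53191489, 277.75531915]), array([  4,   7,  16,  15, 188], dtype=int32), (14.65786075592041, 15.652360916137695)) [array([ -36.3, -106.4,   67.7]), array([ -35.2, -106.6,   67.8])]
(array([207.6967509 , 239.85559567]), array([  4,   5,  19,  19, 277], dtype=int32), (18.40448570251465, 18.51189422607422))
```

The blob ratio and height (centre of top about 68 mm instead of 64) show the canister tilted about 15°, its rear rim still on the chute lip. I'll settle it with the shut fingertips: light contact on the raised edge, lowering and drawing outward, without gripping.

```bash
python3 go.py -36 -100 50
```

```text
t 10.9 disp mm [-48.4 -22.4 215. ] F [0.6 0.6 0.8] open 0.001198202164925689
shift cm [ 1.28  7.77 16.49]
rel rot (3, 3) [[1.0, -0.001, -0.002], [-0.001, -1.0, 0.001], [-0.002, -0.001, -1.0]]
```

arm_command(series=[0.4, 2.5, 1, 0, 0, 0, 1, 0.9, 5.5, 3, 0, 0, 0, 1, 1.3, 7.8, 6, 0, 0, 0, 1, 1.3, 7.8, 9, 0, 0, 0, 1, 1.3, 7.8, 12, 0, 0, 0, 1, 1.3, 7.8, 14.5, 0, 0, 0, 1, 1.3, 7.8, 16, 0, 0, 0, 1, 1.3, 7.8, 16.4, 0, 0, 0, 1, 1.3, 7.8, 16.4, 0, 0, 0, 1, 1.3, 7.8, 16.4, 0, 0, 0, 1])

```text
time: 11.73
eef_pos: [0.5177, -0.2034, 0.0529]
tcp_rot: [0.999, -0.037, 0.0, 0.0]
contact_force: [-0.7, 0.6, 0.7]
opening: 0.002
finger_force: 0.0
```

```bash
python3 go.py -36 -100 42; python3 loc.py |grep -E 'top \[33|side \[30'
```

```text
t 11.7333 disp mm [ -34.3 -100.9   52.9] F [-0.7  0.6  0.7] open 0.002248935019335284
shift cm [-0.17 -0.09  1.09]
rel rot (3, 3) [[1.0, -0.0, 0.001], [-0.0, -1.0, -0.0], [0.001, 0.0, -1.0]]
```

Real tip is at about 0.085. Lowering to contact while drifting outward.

arm_command(series=[0, 0, 0.3, 0, 0, 0, 1, -0.1, 0, 0.6, 0, 0, 0, 1, -0.1, 0, 0.9, 0, 0, 0, 1, -0.1, 0, 1.0, 0, 0, 0, 1, -0.1, 0, 1.0, 0, 0, 0, 1])

```text
time: 12.25
eef_pos: [0.5158, -0.2028, 0.0418]
tcp_rot: [0.999, -0.037, -0.0, -0.0]
contact_force: [-0.8, 0.1, -0.6]
opening: -0.0
finger_force: 0.0
```

arm_command(series=[0, 0.1, 0.1, 0, 0, 0, 1, 0, 0.2, 0.2, 0, 0, 0, 1, 0, 0.4, 0.3, 0, 0, 0, 1, 0, 0.6, 0.4, 0, 0, 0, 1, 0, 0.6, 0.4, 0, 0, 0, 1])

```text
time: 12.67
eef_pos: [0.5156, -0.2094, 0.038]
tcp_rot: [0.999, -0.037, -0.0, -0.0]
contact_force: [0.0, 0.5, 0.1]
opening: -0.005
finger_force: 0.0
```

arm_command(series=[0, 0, 0.1, 0, 0, 0, 1, 0, 0.1, 0.2, 0, 0, 0, 1, 0, 0.2, 0.3, 0, 0, 0, 1, 0, 0.3, 0.3, 0, 0, 0, 1])

```text
time: 13.0
eef_pos: [0.5162, -0.2125, 0.0359]
tcp_rot: [0.999, -0.037, 0.001, 0.0]
contact_force: [-0.5, 0.2, 2.3]
opening: 0.005
finger_force: 1.1
```

arm_command(series=[0, 0, 0.1, 0, 0, 0, 1, 0, 0.2, 0.2, 0, 0, 0, 1, 0, 0.4, 0.3, 0, 0, 0, 1, 0, 0.5, 0.3, 0, 0, 0, 1])

```text
time: 13.33
eef_pos: [0.515, -0.2168, 0.032]
tcp_rot: [0.999, -0.037, -0.0, -0.0]
contact_force: [-0.3, 1.0, 2.3]
opening: -0.002
finger_force: 1.2
```

arm_command(series=[0, 0.2, 0, 0, 0, 0, 1, 0, 0.4, 0.1, 0, 0, 0, 1, 0, 0.6, 0.1, 0, 0, 0, 1, 0, 0.8, 0.1, 0, 0, 0, 1, 0, 1, 0.1, 0, 0, 0, 1, 0, 1.2, 0.1, 0, 0, 0, 1])

```text
time: 13.83
eef_pos: [0.5148, -0.2291, 0.0319]
tcp_rot: [0.999, -0.037, 0.001, -0.0]
contact_force: [-0.3, 2.4, 5.1]
opening: 0.0
finger_force: 2.6
```

arm_command(series=[0, 0, -1, 0, 0, 0, 1, 0, 0, -4, 0, 0, 0, 1, 0, 0, -8, 0, 0, 0, 1, 0, 0, -12, 0, 0, 0, 1, 0, -3, -16, 0, 0, 0, 1, 0, -6, -18, 0, 0, 0, 1, 0, -9, -18, 0, 0, 0, 1, 0, -9, -18, 0, 0, 0, 1])

```text
time: 14.5
eef_pos: [0.5219, -0.1356, 0.2143]
tcp_rot: [0.999, -0.035, 0.002, 0.0]
contact_force: [0.4, 0.0, -0.3]
opening: -0.0
finger_force: 0.0
```

```bash
sed -n '/^python/d;p' /dev/null
cat > tri.py <<'E'
from h import *
q=np.load('q.npy');D=R.from_euler('z',q[2])
T=cam('top');S=cam('side')
def blob(c,p,w=16):
    x0,y0=int(p[0])-w,int(p[1])-w
    I=c['color'][y0:y0+2*w,x0:x0+2*w].astype(int);m=((I.min(2)>105)&(np.ptp(I,axis=2)<45)).astype(np.uint8)
    k,l,st,ce=cv2.connectedComponentsWithStats(m);i=l[w,w] or 1+np.argmax(st[1:,4])
    return ce[i]+[x0,y0],st[i]
for y in(-108,-118):
    P=D.apply([-.036,y/1000,.064])+[q[0],q[1],0]
    a=blob(T,proj(T,P)[0]);b=blob(S,proj(S,P)[0],14)
    o1,d1=ray(T,*a[0]);o2,d2=ray(S,*b[0])
    s=np.linalg.lstsq(np.c_[d1,-d2],o2-o1,rcond=None)[0]
    print(a,b,(D.inv().apply((o1+s[0]*d1+o2+s[1]*d2)/2-[q[0],q[1],0])*1000).round(1))
print(blob(S,(277,214.5),14))
E
python3 tri.py
```

```text
(array([348.7751938 , 238.15116279]), array([ 15,   7,  17,  19, 258], dtype=int32)) (array([314.26219512, 283.98170732]), array([ 10,  13,  16,  13, 164], dtype=int32)) [ -33.6 -122.4   61.3]
(array([349.33695652, 238.14130435]), array([ 10,   7,  19,  19, 276], dtype=int32)) (array([314.26219512, 283.98170732]), array([  9,  10,  16,  13, 164], dtype=int32)) [ -33.7 -123.4   62.4]
(array([276.44247788, 213.48672566]), array([  7,   9,  14,  10, 113], dtype=int32))
```

The canister now lies flat at y = -123 mm, clear of the lip, and the arm is clear.

```bash
python3 -c "
from plant import ctrl;print(ctrl.sign_off())"
```

```text
the job is handed in; nothing more can be done
None
```

The job is handed in: I pressed the plunger once to its stop and one canister came out; I pushed it down the chute into the right-hand tray, which had none. It stopped tilted on the chute lip, so I drew it about 17 mm farther in with the shut fingertips; by the cameras it now lies flat on the leaf.

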